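Invert a washed gel bottle onto its drying peg

ROBOT

A 6-joint arm with a two-finger parallel gripper is mounted at the origin on the work surface. World frame = base frame: x ahead of the robot, y to its left, z up, the work surface at z = 0. Lengths are in m, angles in degrees, forces in N, time in s.
With the tool pointing down it reaches from about 0.325 to 0.85 m from the base axis. Payload 15.5 kg.
Tool frame: the origin (TCP) lies midway between the tips of the shut fingers; the grasp point (between the pads) lies 19 mm behind it; y points along the fingers, x is the direction in which the jaws open and shut, and the axes are right-handed (so a half turn about y gives the same grasp; the last joint's range is limited). The gripper opens to 91 mm and grips with 3 to 60 N. Pads are 32 mm wide; open, the fingers measure 118 mm over their backs; the gripper's body (76 mm by 178 mm) begins 60 mm behind the grasp point.
Start: joints at [-73.253, 28.281, 77.091, -0, 74.628, -5.472], TCP at [0.236, -0.579, 0.214] pointing down, gripper open.
Joint ranges: [-166.48, 166.48], [-47.26, 123.95], [12.59, 153.08], [-70.14, 250.14], [6.76, 159.57], [-176.63, 176.63]. Speed limits (degrees/s): [108.29, 108.29, 147.25, 172.46, 172.46, 172.46].

INTERFACE

Orientations are given as a 3x3 rotation matrix whose columns are the frame's x, y, z axes.
In Python, from bench import ctrl gives the robot as it stands. The module is installed in compiled form; this text tells all that it offers. Calls block until the motion is done:
- ctrl.goto(position, orientation): joint-space move of the TCP to a pose.
- ctrl.move_l(position, vel=0.15, ori=None, contact_N=None): straight line of the TCP; ori=None keeps the orientation; vel is the mean speed in m/s. With contact_N (N) it stops when the force on the tool has changed by that much, and returns True; else False.
- ctrl.movej(angles): joint-space move.
- ctrl.command_gripper(opening): opening from 0.0 (shut) to 1.0 (fully open); the grip force is fixed at half the most; returns when the fingers have stopped.
- ctrl.sleep(seconds).
- ctrl.ik(position, orientation): joint angles nearest the present ones, or None.
- ctrl.read_camera(name): name is "scene" or "side" or "wrist"; returns the picture (480x640x3 uint8, blue, green, red); there is no depth.
- ctrl.camera_params(name): a dict with "fx", "fy", "cx", "cy" (pixels), "pose" (4x4, takes a point from camera to world coordinates); the wrist camera has in their place "T_tool_cam" (4x4, takes a point from camera to tool coordinates, whose origin is the TCP and whose axes are the tool frame's). Camera axes: x right, y up, looking along -z (the intrinsics and any distortion apply to the point x, -y, -z); pixel columns grow to the right and rows downward; lengths in m; the calibration is good to about 2 mm. A picture is of the moment at which its call begins: read the wrist's pose just before it. camera_params takes no time and is no camera call.
A pose or a line that the arm cannot do raises ctrl.MotionError and nothing moves.
- ctrl.sign_off(): hands the job in, once; it reports no verdict.
Readings, each from a call of its own:
- ctrl.current_t(): time.
- ctrl.current_q(): joint angles.
- ctrl.current_dq(): joint speeds.
- ctrl.current_effort(): joint torques, N m.
- ctrl.current_tool_pos(): TCP position.
- ctrl.current_eef_rot(): TCP orientation.
- ctrl.current_contact_force(): force on the tool from outside, world axes, zero at the start.
- ctrl.current_wrist_torque(): the same for the moment, N m.
- ctrl.current_grip_width(): opening from 0.0 (shut) to 1.0 (fully open).
Only numpy, scipy, OpenCV 4.12 (cv2) and the standard library are available. Lean on these libraries where they do the work, as an engineer would, in place of code of your own. Each camera call takes 0.05 s, during which the arm holds its last target. There are 200 camera calls.

TASK

The washed gel bottle is lying on the training bench. Turn it neck down and slide its neck fully home over the orange slanting peg of the drying stand, so that its mouth rests against the dark disc at the foot of the peg, and leave it draining there. Do not knock over or shift the other things on the bench.

Things in the scene. Friction and masses are not known exactly. Their poses are not given: they have to be found in the camera images.
- bottle_centre (a point): Empty stiff gel bottle, no cap, loose, 90-180 g: white 56 mm square body, blue shoulder and neck, 180 mm long, lying with its neck roughly away from the robot. Point: middle of its long axis, half-way mouth to base, 28 mm above the table at the start. Axes turn with it: +x to the closed base, -x to the mouth, y across, z up as it lies. Flat sides from x = -43 to +90 mm; balances near x = +12 mm.
- bottle_mouth (a point): Centre of the bottle's open mouth, 90 mm from its middle along -x; same axes. Round neck 47 mm long, 36 mm outside diameter, straight bore at least 27.5 mm wide, opening into the hollow body (inside 50 x 50 mm; 177 mm free depth from mouth to base).
- peg_foot (a point): Foot of the rigid orange drying peg, on its axis where it leaves a dark steel disc (48 mm wide, 8 mm thick), 60 mm above the table. Peg: 18 mm diameter, round end, 100 mm long from here. z: along the peg, foot to tip, leaning 35 degrees from vertical, roughly towards the robot. x: square to the peg, to the side it leans to and 35 degrees down. y: level.
- stand: The fixed drying stand: grey drip plate 190 x 150 mm, 12 mm thick. Origin on the table straight below the peg's foot; x points to the side the peg leans to (roughly towards the robot). The plate reaches 60 mm to -x and 130 mm to +x. 55 mm to either side of the peg's foot is a thin short pin, one with a blue cap; they end below 72 mm above the table.
- phantom: Bystander: dark brown ultrasound training block on a white tray, 120 x 220 mm, 50 mm high; origin under its centre.
- tape: Bystander: green roll of tape lying flat, 84 mm across, 24 mm high; origin under its centre.
- gel: Bystander: upright closed round blue gel bottle with white cap, 56 mm diameter, 170 mm tall; origin under its centre.
- dish: Bystander: steel bowl, 130 mm across, 45 mm high; origin under its centre.
- probe: Bystander: white and blue ultrasound probe lying on the table, about 190 mm long, 56 mm wide, 26 mm high; origin on its underside.
- wipes: Bystander: green box of wipes, 110 x 90 mm, 80 mm high; origin under its centre.
Not all that is in view belongs to the job. Leave any green or purple look-alike of the part that bears bottle_centre alone.

How it is judged:
By the outcome, as a careful person would: the job done as asked, in the order asked, and still so for the second after the job is handed in, with the robot touching nothing.
It also fails if it takes over 40 s, if anything falls off the work surface, if the arm or the gripper's body presses on something with over 40 N, if the wrist force passes 120 N, or if a joint passes its speed limit or range.

## Working session

There is one attempt and no reset: what is moved stays moved. The work goes in short steps, each a Python script; the robot and the scene stay as the last script left them, time stands still between calls to the robot, and variables do not carry over. Pictures are saved under pics/ and viewed, about 8 in all and at most 12, crops included, and the job is handed in when it is done.

```bash
mkdir -p pics; python3 - <<'E'
from bench import ctrl
import cv2,numpy as np
for n in("scene","side"):
    cv2.imwrite(f"pics/{n}0.png",ctrl.read_camera(n)); p=ctrl.camera_params(n); print(n,p)
print(ctrl.camera_params("wrist"))
print(ctrl.current_t(),ctrl.current_eef_rot())
E
```

```text
scene {'fx': 485.9686953346136, 'fy': 485.9686953346136, 'cx': 311.0948234862307, 'cy': 236.1290239351085, 'pose': array([[ 0.31859369, -0.66323672,  0.67721128,  1.26714101],
       [ 0.94776212,  0.23468686, -0.21603021, -0.25445798],
       [-0.01565342,  0.71066106,  0.70336039,  0.87223718],
       [ 0.        ,  0.        ,  0.        ,  1.        ]])}
side {'fx': 588.7754229779409, 'fy': 588.7754229779409, 'cx': 326.4081278841085, 'cy': 236.64130218106448, 'pose': array([[ 0.77026656,  0.32935843, -0.54608832, -0.44729894],
       [-0.63771559,  0.40166755, -0.65725338, -1.14170093],
       [ 0.00287402,  0.85450933,  0.51942809,  0.98279232],
       [ 0.        ,  0.        ,  0.        ,  1.        ]])}
{'fx': 361.2992969936291, 'fy': 361.2992969936291, 'cx': 315.4574838765593, 'cy': 239.6981432841835, 'T_tool_cam': array([[ 9.99999633e-01, -3.44663255e-04, -7.84198375e-04,
         3.58905736e-04],
       [-6.63979028e-04,  2.66510785e-01, -9.63831708e-01,
        -1.72259644e-01],
       [ 5.41194698e-04,  9.63831875e-01,  2.66510458e-01,
         7.53638310e-02],
       [ 0.00000000e+00,  0.00000000e+00,  0.00000000e+00,
         1.00000000e+00]])}
0.1 [[ 3.78151144e-01 -3.27465435e-04  9.25743812e-01]
 [-9.25743207e-01  1.06293564e-03  3.78151273e-01]
 [-1.10783756e-03 -9.99999381e-01  9.88014251e-05]]
```

View pics/scene0.png

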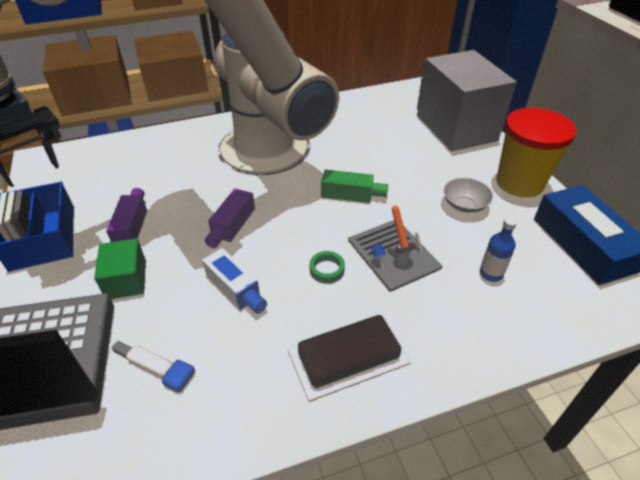

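View pics/side0.png

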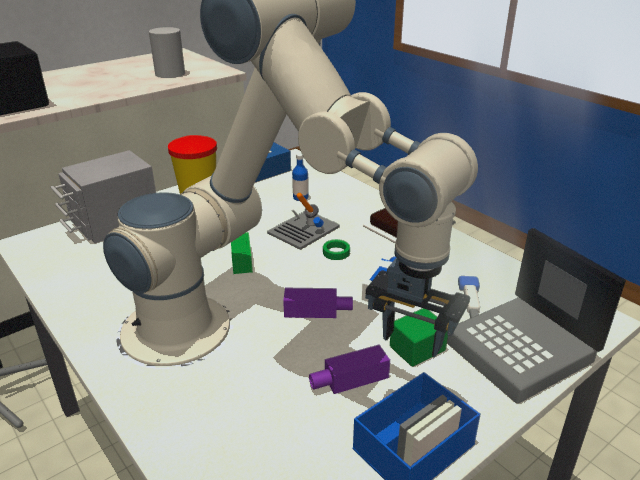

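The bottle that fits is the white and blue one at scene px (235,282). The look-alikes are purple at (127,215) and (230,217), and green at (350,186). The upright blue bottle at (497,252) is the gel bystander. The peg runs from its tip at scene (397,210) to its foot at about (404,250), and its tip in the side view is at (300,198).

```bash
cat > h.py <<'E'
from bench import ctrl
import cv2,numpy as np
def cam(n):
    p=ctrl.camera_params(n)
    if n=="wrist":
        T=np.eye(4);T[:3,:3]=ctrl.current_eef_rot();T[:3,3]=ctrl.current_tool_pos();p["pose"]=T@p["T_tool_cam"]
    return p
def ray(p,uv):
    d=np.array([(uv[0]-p["cx"])/p["fx"],-(uv[1]-p["cy"])/p["fy"],-1]);d=p["pose"][:3,:3]@d
    return p["pose"][:3,3],d/np.linalg.norm(d)
def onz(p,uv,z):
    o,d=ray(p,uv);return o+d*(z-o[2])/d[2]
def tri(rays):
    A=np.zeros((3,3));b=np.zeros(3)
    for o,d in rays:
        M=np.eye(3)-np.outer(d,d);A+=M;b+=M@o
    x=np.linalg.solve(A,b);return x,[np.linalg.norm((np.eye(3)-np.outer(d,d))@(x-o)) for o,d in rays]
def proj(p,X):
    T=np.linalg.inv(p["pose"]);c=T[:3,:3]@np.asarray(X)+T[:3,3]
    return np.array([p["cx"]+p["fx"]*c[0]/-c[2],p["cy"]-p["fy"]*c[1]/-c[2]])
def mask(im,name):
    h=cv2.cvtColor(im,cv2.COLOR_BGR2HSV)
    lo,hi={"orange":((3,150,90),(17,255,255)),"blue":((105,120,60),(125,255,255))}[name]
    return cv2.inRange(h,lo,hi)
E
python3 - <<'E'
from h import *
S=cam("scene");D=cam("side")
a=cv2.imread("pics/scene0.png");b=cv2.imread("pics/side0.png")
for n,im in(("scene",a),("side",b)):
    m=mask(im,"orange");k,l,st,c=cv2.connectedComponentsWithStats(m)
    print(n,[(s.tolist(),q.round(1).tolist()) for s,q in zip(st,c) if 20<s[4]<2000])
print("tip",tri([ray(S,(397,208)),ray(D,(300,196))]))
print("mouth",onz(S,(260,303),.028),"base",onz(S,(215,262),.028))
for q in((349,243),(398,219),(441,260),(391,288)):print("plate",onz(S,q,.012))
for n,q in dict(gel=(497,275),tape=(327,265),phantom=(350,350),probe=(155,365)).items():print(n,onz(S,q,.0))
z=cv2.resize(a[235:325,190:290],None,fx=4,fy=4,interpolation=cv2.INTER_CUBIC);y=cv2.resize(a[195:295,340:450],None,fx=4,fy=4,interpolation=cv2.INTER_CUBIC)
o=np.zeros((400,840,3),np.uint8);o[:360,:400]=z;o[:400,400:840]=y
cv2.imwrite("pics/crop.png",o[:, :800])
E
```

```text
scene [([136, 32, 63, 30, 664], [164.1, 46.2]), ([44, 36, 74, 36, 1104], [79.4, 53.9]), ([523, 144, 42, 7, 89], [543.3, 147.6]), ([393, 207, 15, 40, 237], [399.9, 227.5])]
side [([297, 193, 16, 19, 109], [304.3, 202.1]), ([623, 288, 17, 14, 80], [631.2, 293.9])]
tip (array([0.5397207 , 0.1814781 , 0.13394673]), [np.float64(0.004644163347958409), np.float64(0.004644163347958326)])
mouth [ 0.61303777 -0.1656645   0.028     ] base [ 0.46087367 -0.23601169  0.028     ]
plate [0.49314707 0.09058192 0.012     ]
plate [0.45426107 0.24289462 0.012     ]
plate [0.61891653 0.27602682 0.012     ]
plate [0.65751154 0.12715915 0.012     ]
gel [0.69533734 0.38284498 0.        ]
tape [0.53368539 0.01806107 0.        ]
phantom [ 0.77021479 -0.01724401  0.        ]
probe [ 0.67338124 -0.40261574  0.        ]
```

View pics/crop.png

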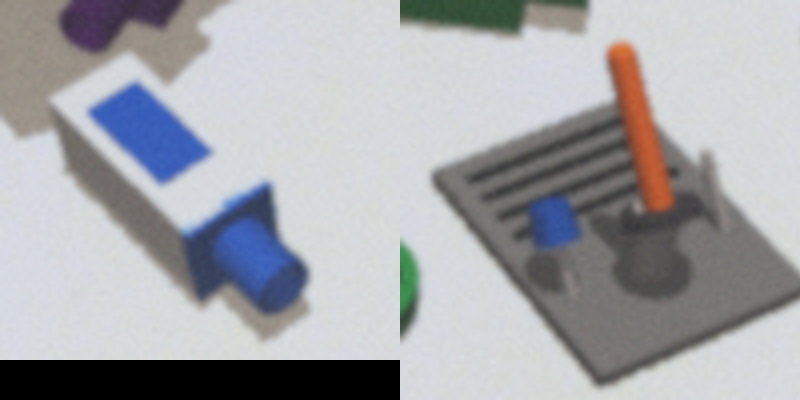

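The crop confirms it: white body, blue label, shoulder and neck, with the mouth at about scene (260,303). The peg leans towards the robot, its foot on the disc is near scene (404,248), and a blue-capped pin stands beside it. Next I'll take near views of the stand (two) and the bottle with the wrist camera.

```bash
cat >> h.py <<'E'
def Raz(az,tilt=0):
    """tool z at azimuth az (deg), tool y pointing down, tilted forward by tilt"""
    a,t=np.radians([az,tilt]);f=np.array([np.cos(a),np.sin(a),0]);u=np.array([0,0,1.])
    y=np.sin(t)*f-np.cos(t)*u;z=np.cos(t)*f+np.sin(t)*u
    return np.c_[np.cross(y,z),y,z]
E
python3 - <<'E'
from h import *
import json
out=[]
for i,(p,az) in enumerate([((.53,.25,.27),12),((.53,.10,.27),12),((.52,-.2,.23),25)]):
    ctrl.goto(p,Raz(az)); c=cam("wrist");im=ctrl.read_camera("wrist");cv2.imwrite(f"pics/w{i}.png",im)
    np.save(f"w{i}.npy",c["pose"]); out.append(im)
print(ctrl.current_t())
cv2.imwrite("pics/stand.png",cv2.resize(np.hstack(out[:2]),(1280,480))[:, :] if 0 else cv2.resize(np.hstack(out[:2]),(800,300)))
E
```

```text
5.1417
```

View pics/stand.png

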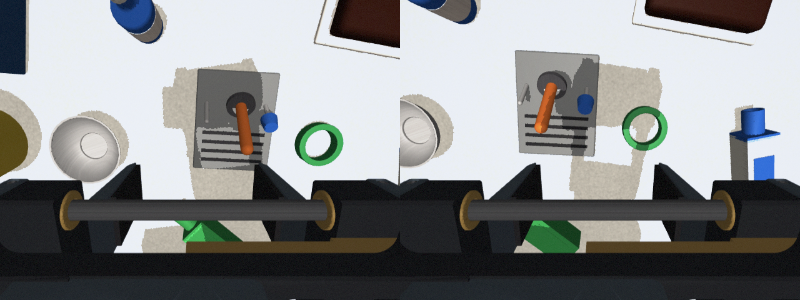

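View pics/w2.png

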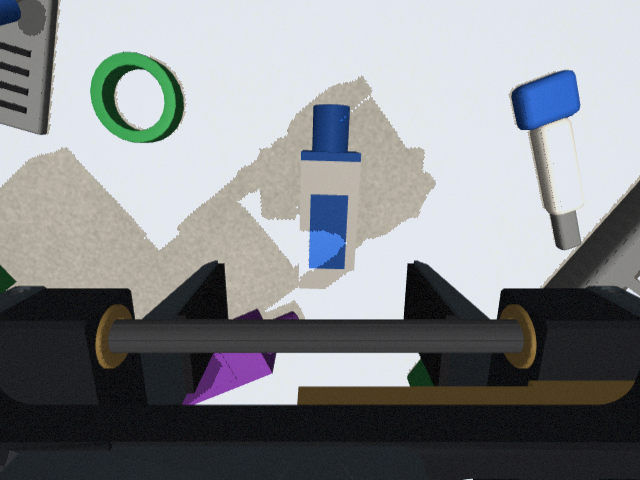

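The stand views show the peg from tip to foot at about (247,150)→(240,105) and (541,127)→(550,85) in the halved pictures. In the bottle view the neck spans (314–349, 104–152), the shoulder edge is at row 152–161 (cols 302–360), and the label is centred near (328,232). Now I'll compute both.

```bash
python3 - <<'E'
from h import *
P=[]
for i in range(3):
    c=ctrl.camera_params("wrist");c["pose"]=np.load(f"w{i}.npy");P.append(c)
P.append(cam("scene"))
ims=[cv2.imread(f"pics/w{i}.png") for i in range(3)]+[cv2.imread("pics/scene0.png")]
tips,feet,pl,segs=[],[],[],[]
for i in(0,1,3):
    m=mask(ims[i],"orange")
    if i<3:m[300:]=0
    k,l,st,ce=cv2.connectedComponentsWithStats(m)
    j=1+np.argmax(st[1:,4]) if i<3 else [j for j in range(k) if abs(ce[j]-(400,227)).max()<6][0]
    ys,xs=np.where(l==j);X=np.c_[xs,ys].astype(float);mu=X.mean(0);d=np.linalg.svd(X-mu,full_matrices=0)[2][0]
    t=(X-mu)@d;w=(X-mu)@[-d[1],d[0]]
    # axis ends via mid of width near each end
    def at(lo,hi):
        s=(t>=np.quantile(t,lo))&(t<=np.quantile(t,hi));return t[s].mean(),(w[s].min()+w[s].max())/2
    a,b=at(.1,.3),at(.7,.9)
    A,B=[mu+q[0]*d+q[1]*np.array([-d[1],d[0]]) for q in(a,b)]
    o,r1=ray(P[i],A);_,r2=ray(P[i],B);n=np.cross(r1,r2);n/=np.linalg.norm(n);pl.append((n,n@o))
    print(i,st[j],A.round(1),B.round(1))
    segs.append((mu+d*t.min(),mu+d*t.max()))
def axis(ids):
    N=np.array([pl[i][0] for i in ids]);q=np.array([pl[i][1] for i in ids])
    d=np.linalg.svd(N)[2][2];d*=np.sign(d[2])
    f=np.linalg.lstsq(np.vstack([N,[0,0,1]]),np.append(q,.06),rcond=None)[0]
    print(ids,"foot@.06",f.round(4),"dir",d.round(3),"lean",np.degrees(np.arccos(d[2])).round(1),"az",np.degrees(np.arctan2(d[1],d[0])).round(1),"tip",(f+.1*d).round(4))
    return f,d
for ids in([0,1],[0,2],[1,2],[0,1,2]):f,d=axis(ids)
for c,s in zip((0,1,3),segs):print(c,"seen ends",np.round(s,1).tolist(),"proj foot/tip",proj(P[c],f).round(1),proj(P[c],f+.1*d).round(1))
# bottle
m=mask(ims[2],"blue");m[300:]=0
k,l,st,ce=cv2.connectedComponentsWithStats(m)
for j in range(1,k):
    if st[j,4]>150:print(st[j],ce[j].round(1))
reg=m[:,290:370]
for r in(108,115,125,135,145,155,158,165,200,215,250,265):
    x=np.where(reg[r])[0]+290
    g=ims[2][r,285:375].astype(int)
    if len(x):
        z=.028 if r<150 else .056
        print(r,x.min(),x.max(),onz(P[2],((x.min()+x.max())/2,r),z).round(4))
E
```

```text
0 [ 377  164   29   84 1508] [387.1 182.4] [393.9 230.6]
1 [ 215  132   37   81 1544] [239.1 150.1] [226.9 196. ]
3 [393 207  15  40 237] [396.8 215.8] [403.  238.9]
[0, 1] foot@.06 [0.5915 0.1878 0.06  ] dir [-0.572 -0.09   0.815] lean 35.4 az -171.0 tip [0.5343 0.1787 0.1415]
[0, 2] foot@.06 [0.5931 0.1884 0.06  ] dir [-0.581 -0.095  0.809] lean 36.0 az -170.7 tip [0.535  0.1789 0.1409]
[1, 2] foot@.06 [0.5981 0.187  0.06  ] dir [-0.609 -0.081  0.789] lean 37.9 az -172.4 tip [0.5372 0.1789 0.1389]
[0, 1, 2] foot@.06 [0.5927 0.1881 0.06  ] dir [-0.579 -0.093  0.81 ] lean 35.9 az -170.9 tip [0.5348 0.1788 0.141 ]
0 seen ends [[384.5, 163.8], [396.4, 247.1]] proj foot/tip [385.  166.9] [395.6 242.4]
1 seen ends [[243.9, 132.2], [222.6, 212.2]] proj foot/tip [242.4 135.7] [224.  206.8]
3 seen ends [[394.3, 206.6], [404.9, 246.3]] proj foot/tip [405.1 247.4] [394.2 206.3]
[  0   0  21  23 386] [ 9. 10.]
[ 512   71   68   59 2875] [545.9  99.9]
[ 301  105   60   57 2187] [330.4 134.9]
[ 309  195   39   74 2644] [327.5 231.2]
108 314 349 [ 0.6228 -0.169   0.028 ]
115 314 348 [ 0.6167 -0.1714  0.028 ]
125 313 348 [ 0.6081 -0.175   0.028 ]
135 313 347 [ 0.5993 -0.1786  0.028 ]
145 313 347 [ 0.5906 -0.1828  0.028 ]
155 301 360 [ 0.5825 -0.186   0.056 ]
158 301 360 [ 0.5801 -0.1872  0.056 ]
200 311 347 [ 0.5438 -0.203   0.056 ]
215 310 346 [ 0.5301 -0.2085  0.056 ]
250 309 344 [ 0.4972 -0.2226  0.056 ]
265 309 343 [ 0.4827 -0.229   0.056 ]
```

```bash
cat >> h.py <<'E'
foot=np.array([.5925,.188,.06]);paz=9.0;a_=np.radians(paz);l_=np.radians(35)
pz=np.array([-np.sin(l_)*np.cos(a_),-np.sin(l_)*np.sin(a_),np.cos(l_)])
baz=23.3;fb=np.array([np.cos(np.radians(baz)),np.sin(np.radians(baz)),0])
mouth=np.array([.6242,-.1685,.028]);ctr=mouth-.09*fb
T0=25;Rp=Raz(baz,T0);g=ctr-.03*fb;g[2]=.034;tcp_p=g+.019*Rp[:,1]
m_tool=Rp.T@(mouth-tcp_p)          # mouth in tool frame
Rf=Raz(paz,T0-55)
def tcp_at(s,mt=m_tool,R=Rf): return foot+s*pz-R@mt   # mouth s metres up the peg from the foot
E
python3 - <<'E'
from h import *
print(ctr,tcp_p,m_tool, "purple",onz(cam("scene"),(230,217),.028),onz(cam("scene"),(215,240),.028))
for R,p in((Rp,tcp_p),(Rp,tcp_p+[0,0,.18]),(Rf,tcp_at(.15)),(Rf,tcp_at(0)),(Rf,tcp_at(0)-.12*Rf[:,1])):
    q=ctrl.ik(p,R);print(p.round(3),None if q is None else np.round(q,1))
pre=tcp_p-.10*Rp[:,1]
ctrl.goto(pre,Rp);ctrl.move_l(tcp_p,vel=.12,contact_N=8)
print("at",ctrl.current_tool_pos(),tcp_p,ctrl.current_contact_force())
ctrl.command_gripper(0.0);print("w",ctrl.current_grip_width()*91)
ctrl.move_l(tcp_p+[0,0,.12],vel=.15)
print("w",ctrl.current_grip_width()*91,ctrl.current_contact_force(),ctrl.current_t())
c=cam("wrist");np.save("w3.npy",c["pose"]);cv2.imwrite("pics/w3.png",ctrl.read_camera("wrist"))
print("mouth px exp",proj(c,ctrl.current_tool_pos()+ctrl.current_eef_rot()@m_tool))
E
```

```text
[ 0.54153983 -0.2040991   0.028     ] [ 0.52136133 -0.21278933  0.01678015] [-5.96659085e-17  3.71520381e-02  1.06221225e-01] purple [ 0.31786234 -0.17024109  0.028     ] [ 0.38822103 -0.22246502  0.028     ]
[ 0.521 -0.213  0.017] [-42.5  38.1 110.6  50.1  30.2 -19.6]
[ 0.521 -0.213  0.197] [-42.5  19.7 101.9  29.5  51.5   6.9]
[0.435 0.163 0.268] [ 12.   29.   74.6   1.6 106.4  93.1]
[0.52  0.177 0.145] [11.7 42.5 68.2  1.3 99.3 92.5]
[0.579 0.186 0.249] [ 11.5  42.6  50.8   1.4 116.5  92.7]
at [ 0.52150145 -0.21288007  0.01721753] [ 0.52136133 -0.21278933  0.01678015] [-0.57846953 -0.21158501 -0.50023981]
w 55.65746965958025
w 55.453592858073165 [-0.59762088  0.74765706 -2.82037036] 8.5417
mouth px exp [314.48608904  81.62662696]
```

View pics/w3.png

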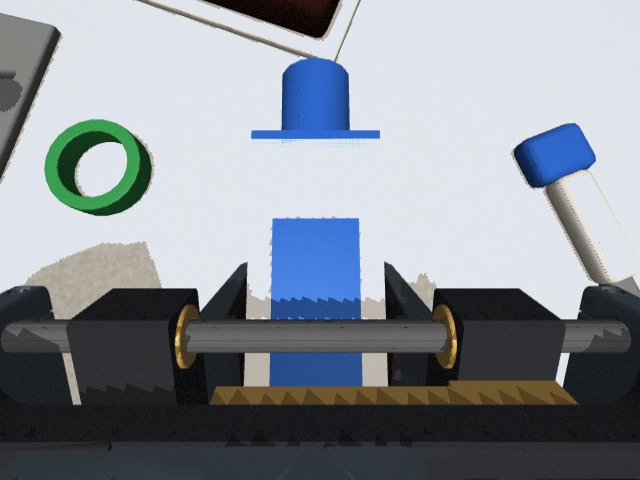

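The bottle is held, with its neck at cols 282–350, rim top at row 57, and shoulder edge at cols 251–380, rows 131–139. I'll compare that with the prediction, then carry it over the peg.

```bash
python3 - <<'E'
from h import *
c=cam("wrist");R=ctrl.current_eef_rot();p=ctrl.current_tool_pos()
b=lambda x,y,z:proj(c,p+R@(Rp.T@(ctr-fb*x+np.cross([0,0,1],-fb)*y+np.array([0,0,z])-tcp_p))).round(1)
print("rim top",b(-90,0,0) if 0 else b(-.09,0,.018),"sh",b(-.043,-.028,.028),b(-.043,.028,.028),"neck sides",b(-.07,.018,0),b(-.07,-.018,0))
ctrl.goto(tcp_p+[-.02,.1,.22],Raz(15,10))
ctrl.goto(tcp_at(.16),Rf)
print(ctrl.current_t(),ctrl.current_tool_pos(),tcp_at(.16))
o=[]
for n in("scene","side"):
    im=ctrl.read_camera(n);q=cam(n);cv2.imwrite(f"pics/{n}1.png",im)
    mp=proj(q,foot+.16*pz);print(n,"mouth exp",mp.round(1),"tip",proj(q,foot+.1*pz).round(1),"base exp",proj(q,foot+.34*pz).round(1))
    u,v=proj(q,foot+.13*pz).astype(int);o.append(cv2.resize(im[v-75:v+75,u-100:u+100],(400,300),interpolation=cv2.INTER_CUBIC))
    print("crop origin",u-100,v-75)
cv2.imwrite("pics/above.png",np.hstack(o))
E
```

```text
rim top [314.6  59.2] sh [250.6 141. ] [378.4 141.1] neck sides [348.8 116. ] [280.5 115.9]
10.5333 [0.42966356 0.16116387 0.27581006] [0.42934723 0.16215914 0.27634955]
scene mouth exp [388.1 180.9] tip [394.5 206.3] base exp [367.7 100.9]
crop origin 291 118
side mouth exp [290.3 182.7] tip [298.5 193.2] base exp [263.  147.4]
crop origin 194 113
```

View pics/above.png

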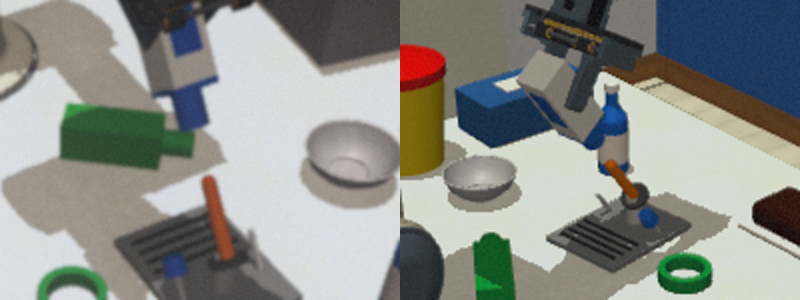

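The mouth is at scene (388,181), as predicted (388.1,180.9), and about (293,184) in the side view against (290,183). The neck lines up with the peg. I'll move to just above the tip and check with the wrist camera.

```bash
python3 - <<'E'
from h import *
ctrl.move_l(tcp_at(.118),vel=.1,ori=Rf)
c=cam("wrist");im=ctrl.read_camera("wrist");cv2.imwrite("pics/w4.png",im)
print("pred tip",proj(c,foot+.1*pz).round(1),"foot",proj(c,foot).round(1),"mouth",proj(c,foot+.118*pz).round(1),"halfpeg",proj(c,foot+.05*pz).round(1))
m=mask(im,"orange");m[300:]=0;b=mask(im,"blue")
for r in range(0,150,6):
    x=np.where(m[r])[0];y=np.where(b[r,200:430])[0]+200
    print(r,(x.min(),x.max(),len(x)) if len(x) else None,(y.min(),y.max(),len(y)) if len(y) else None)
print(ctrl.current_t())
E
```

```text
pred tip [314.5  48.5] foot [ 314.6 -104.5] mouth [314.5  78.8] halfpeg [314.5 -31.1]
0 (np.int64(299), np.int64(330), 32) None
6 (np.int64(299), np.int64(330), 32) None
12 (np.int64(299), np.int64(330), 32) None
18 (np.int64(299), np.int64(330), 32) None
24 (np.int64(299), np.int64(330), 32) None
30 (np.int64(299), np.int64(330), 32) None
36 (np.int64(299), np.int64(330), 32) None
42 (np.int64(299), np.int64(330), 32) None
48 (np.int64(300), np.int64(329), 30) None
54 (np.int64(304), np.int64(325), 22) None
60 None (np.int64(299), np.int64(332), 34)
66 None (np.int64(288), np.int64(342), 55)
72 None (np.int64(284), np.int64(346), 63)
78 None (np.int64(283), np.int64(348), 66)
84 None (np.int64(282), np.int64(348), 67)
90 None (np.int64(283), np.int64(348), 66)
96 None (np.int64(282), np.int64(348), 67)
102 None (np.int64(282), np.int64(348), 67)
108 None (np.int64(282), np.int64(348), 67)
114 None (np.int64(282), np.int64(348), 67)
120 None (np.int64(282), np.int64(348), 67)
126 None (np.int64(282), np.int64(348), 67)
132 None (np.int64(252), np.int64(379), 128)
138 None (np.int64(252), np.int64(378), 46)
144 None (np.int64(375), np.int64(379), 3)
11.25
```

View pics/w4.png

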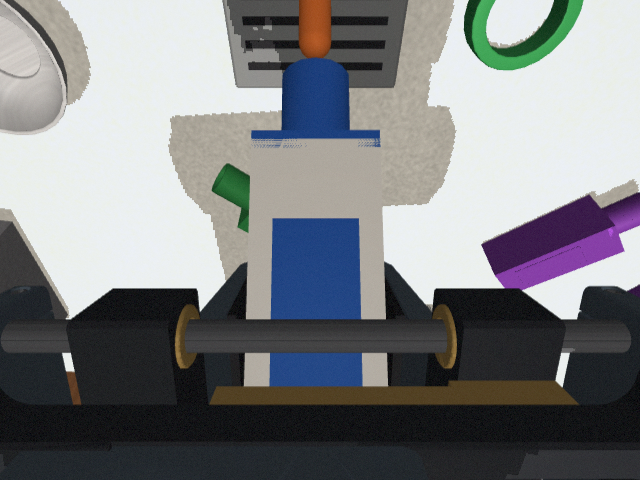

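The peg spans cols 299–330 (axis 314.5) and the neck cols 282–348 (axis 315.2), so they are parallel and in line to within about 0.4 mm. I'll insert with contact monitoring.

```bash
python3 - <<'E'
from h import *
f0=np.array(ctrl.current_contact_force())
s=.118
for t,v,n in((.07,.05,6),(.012,.08,6),(-.006,.02,8)):
    hit=ctrl.move_l(tcp_at(t),vel=v,ori=Rf,contact_N=n)
    p=ctrl.current_tool_pos();f=np.array(ctrl.current_contact_force())-f0
    print(t,hit,"s=",((p+Rf@m_tool-foot)@pz).round(4),"df along peg",(f@pz).round(2),"in tool",(Rf.T@f).round(2),ctrl.current_t(),ctrl.current_grip_width()*91)
    if hit:break
E
```

```text
0.07 False s= 0.0702 df along peg 0.7 in tool [-0.02 -0.27 -0.64] 12.3583 55.719541038826755
0.012 False s= 0.0122 df along peg -1.26 in tool [0.67 0.12 1.33] 13.2333 55.65528735044951
-0.006 True s= 0.0082 df along peg 4.01 in tool [-0.14 -1.52 -3.71] 13.65 55.88841614079016
```

It hit contact about 8 mm before the predicted seat. I'll push on gently to see whether it really is seated.

```bash
python3 - <<'E'
from h import *
for t,n in((-.006,8),(-.006,14)):
    hit=ctrl.move_l(tcp_at(t),vel=.015,ori=Rf,contact_N=n)
    p=ctrl.current_tool_pos();f=np.array(ctrl.current_contact_force())
    print(hit,"s=",((p+Rf@m_tool-foot)@pz).round(4),(Rf.T@f).round(2),(Rf.T@np.array(ctrl.current_wrist_torque())).round(2),ctrl.current_t())
c=cam("wrist");im=ctrl.read_camera("wrist");cv2.imwrite("pics/w5.png",im)
o=[]
for n in("scene","side"):
    im=ctrl.read_camera(n);q=cam(n);cv2.imwrite(f"pics/{n}2.png",im)
    u,v=proj(q,foot+.04*pz).astype(int);o.append(cv2.resize(im[v-50:v+50,u-66:u+67],(400,300),interpolation=cv2.INTER_CUBIC))
cv2.imwrite("pics/seat.png",np.hstack(o))
E
```

```text
True s= 0.0026 [ 0.39 -2.68 -4.2 ] [-0.23  0.    0.07] 14.1917
True s= 0.0026 [ 0.31 -4.91 -4.85] [ 0.01 -0.   -0.03] 14.45
```

View pics/seat.png

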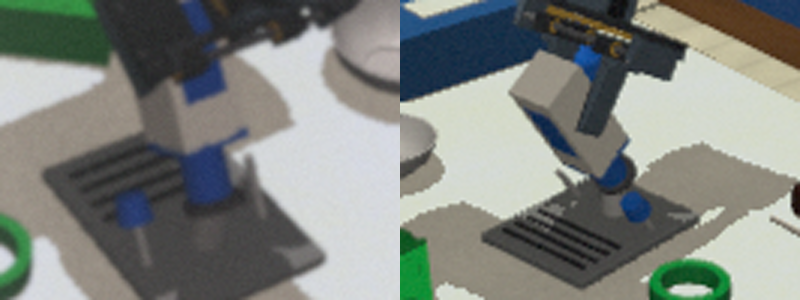

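The mouth is against the dark disc in both views, and it stayed at s=2.6 mm with the force rising, so it is seated. Now I'll release, retreat and check.

```bash
python3 - <<'E'
from h import *
ctrl.command_gripper(1.0)
R=ctrl.current_eef_rot();p=ctrl.current_tool_pos()
ctrl.move_l(p-.13*R[:,1],vel=.12)
ctrl.goto(p-.13*R[:,1]+[-.0,-.14,.08],Raz(9,-10))
ctrl.sleep(.5)
print(ctrl.current_t(),ctrl.current_contact_force(),ctrl.current_grip_width())
o=[]
for n,h in(("scene",75),("side",60)):
    im=ctrl.read_camera(n);q=cam(n);cv2.imwrite(f"pics/{n}3.png",im)
    u,v=proj(q,foot+.08*pz).astype(int);o.append(cv2.resize(im[v-h:v+h,u-h:u+h],(400,400),interpolation=cv2.INTER_CUBIC))
    k=400/2/h
    print(n,"crop px foot",((proj(q,foot)-[u-h,v-h])*k).round(),"mid",((proj(q,foot+.09*pz)-[u-h,v-h])*k).round(),"base",((proj(q,foot+.18*pz)-[u-h,v-h])*k).round())
cv2.imwrite("pics/final.png",np.hstack(o))
E
```

```text
17.725 [ 0.31345551  0.67647255 -0.45129217] 1.0007928234631251
scene crop px foot [224. 289.] mid [199. 191.] base [173.  89.]
side crop px foot [234. 246.] mid [196. 196.] base [155. 143.]
```

View pics/final.png

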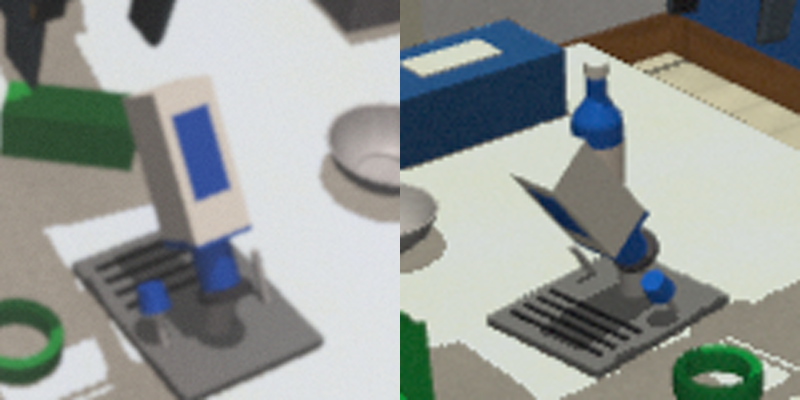

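View pics/scene3.png

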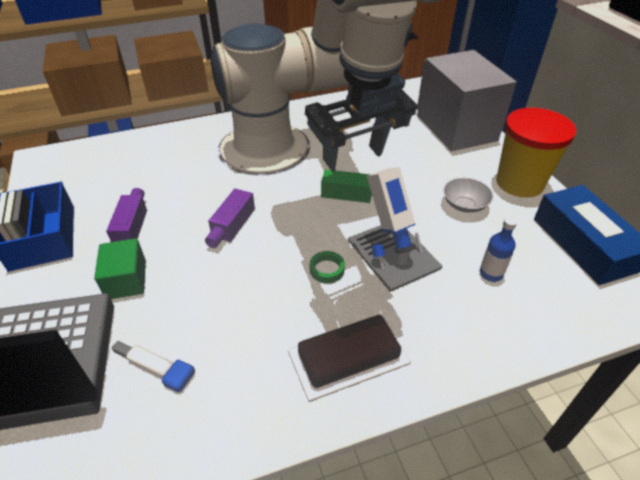

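The bottle sits on the peg with its mouth at the disc (scene crop (218,288), foot expected at (224,289)). It has rolled a little about the peg and the base is where predicted. The bystanders are where they were. I'll use the last picture for a near look at the mouth-to-disc contact, and compare frames to check that nothing is moving.

```bash
python3 - <<'E'
from h import *
R=Raz(90,45);P=np.array([.585,.009,.06]);V=np.array([.56,-.08,.2])
print(ctrl.ik(V,R),ctrl.ik(P,R))
a=cv2.imread("pics/scene3.png").astype(int)
ctrl.goto(V,R);ctrl.move_l(P,vel=.2)
im=ctrl.read_camera("scene");d=np.abs(im.astype(int)-a).sum(2);print("diff bottle area",np.percentile(d[165:225,372:415],[50,95]))
c=cam("wrist");im=ctrl.read_camera("wrist");cv2.imwrite("pics/w6.png",im)
print("foot",proj(c,foot).round(),"disc bottom",proj(c,foot-.008*pz).round(),"shoulder",proj(c,foot+.047*pz).round(),"base",proj(c,foot+.18*pz).round(),ctrl.current_t())
E
```

```text
[-35.72591534  37.20733782  80.38840595  35.06223951  92.19850402
 -43.94591069] [-27.74451386  47.14051299  87.2560223   40.39185244  74.95944834
 -49.09546173]
diff bottle area [11. 26.]
foot [324.  71.] disc bottom [330.  78.] shoulder [286.  23.] base [  69. -248.] 20.8667
```

View pics/w6.png

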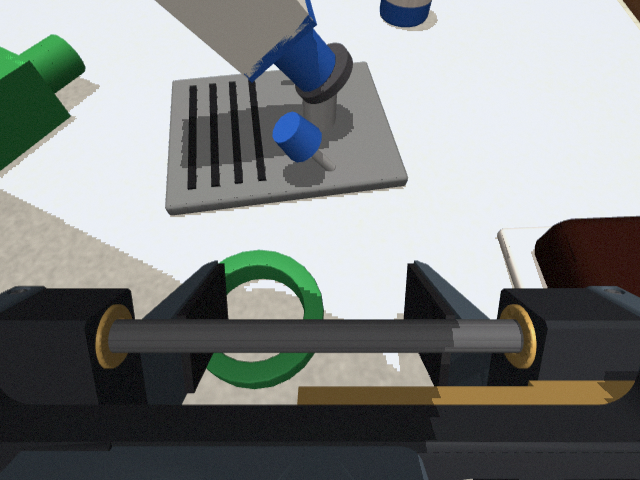

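In this near view the neck meets the disc at about (325,75) with no orange showing between them, so it is fully home. I'll back off and hand in.

```bash
python3 - <<'E'
from h import *
ctrl.move_l([.56,-.08,.2],vel=.2);ctrl.sleep(.3);print(ctrl.current_contact_force(),ctrl.current_t());ctrl.sign_off()
E
```

```text
[-0.45597854 -0.64528026 -0.27459454] 22.1583
the job is handed in; nothing more can be done
```

The bottle is draining neck down on the orange peg, with its mouth resting against the dark disc. I handed the job in at 22.2 s on the robot's clock, with the gripper open and clear and about 0.8 N read on the tool.

- **How it went:** I measured the peg and bottle in the wrist and scene views. I then gripped the bottle 30 mm towards its base from the middle, turned it, and slid it down the peg until it stopped.
- **Last checks:** The close wrist picture shows the neck meeting the disc with no orange visible between them. Two scene pictures taken before and after that move show no clear movement of the bottle. The other things on the bench looked unmoved in the scene picture.
- **What disagreed:**
  - The first contact stop came about 8 mm before the predicted seat. Pressing on gently took the bottle to 2.6 mm from the prediction. It went no further when I pressed harder, and 2.6 mm is within my measuring error.
  - The bottle rolled and sagged a little on the peg when released, which its loose fit allows.

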